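# Shim a print screen to its off-contact gap

### The arm

A 6-joint arm with a two-finger parallel gripper is mounted at the origin on the work surface. World frame = base frame: x ahead of the robot, y to its left, z up, the work surface at z = 0. Lengths are in m, angles in rad, forces in N, time in s.
With the tool pointing down it reaches from about 0.225 to 0.875 m from the base axis. Payload 3.4 kg.
Tool frame: the origin (TCP) lies between the finger pads; the fingertips stand 11 mm ahead of it and the grasp point (between the pads) lies 8 mm behind it (tips_ahead is the distance from the TCP to the fingertips, in m); z points along the fingers, x is the direction in which the jaws open and shut, and the axes are right-handed (so a half turn about z gives the same grasp; the last joint's range is limited). The gripper opens to 85 mm and grips with 20 to 120 N. Pads are 22 mm wide; open, the fingers measure 114 mm over their backs; the gripper's body (76 mm by 85 mm) begins 54 mm behind the grasp point. The pads swing forward as they close: fully open they stand 13 mm farther back than shut.
Start: joints at [-1.243, 0.276, 1.505, -0, 1.361, -0.121], TCP at [0.249, -0.518, 0.242] pointing down, gripper open.
Joint ranges: [-2.89, 2.89], [-0.75, 2.08], [0.22, 2.7], [-1.18, 4.32], [0.11, 2.71], [-2.7, 2.7]. Speed limits (rad/s): [2.57, 2.57, 3.14, 3.14, 3.14, 3.14].

### API

Orientations are given as a unit quaternion [w, x, y, z].
In Python, from rig import get_state, get_image, sign_off, masks_of, tips_ahead gives the robot as it stands.
- The arm moves only by the tool play_rows, never from a script. Its argument "series" is a list of rows, each an object of numbers: "fingers": the closure, from -1 (fully open) to 1 (shut); "dx", "dy", "dz": the shift along the world's x, y, z in mm; "turn": the turn about the world's z in rad. A call has 1 to 20 rows; each row shifts and turns the pose as measured when the row begins; what a row does not reach is not made up. A row lasts 1/12 s, in which the tool goes at most 41.7 mm and 7.16 degrees, less where a joint would pass 70% of its speed; a pose out of reach is approached as far as the arm can. A call with a gripper value outside its range is refused whole. The fingers move at their own pace and stop on an object; "squeeze" is the grip in N (left out, the last holds). Time passes only in rows, so rows that do not move let the fingers close. It gives the time, the measured TCP pose, the force and the opening at its end, in the units of the state.
- get_state(): the state, without advancing time (a new reading comes with each control period).
- get_image(name): name is "scene" or "top"; returns a dict with "pixels" (400x640x3 uint8, red, green, blue), "vfov" (degrees; the focal length in pixels is half the picture's height over the tangent of half this angle, whatever the lens; pixels are square), "cx", "cy" (the principal point, pixels), "rvec" (rotation vector, rad) and "tvec" (3), from world to camera coordinates, as OpenCV has them. Camera axes: x right, y down, z forward; pixel columns grow to the right and rows downward; lengths in m; the calibration is good to about 2 mm. A picture is of the moment at which its call begins. There is no depth.
- sign_off(): hands the job in, once; it reports no verdict.
Trained networks look in a picture, given as the dict that the camera call returned (one of the last four; its "shot" number tells which), for a name from the list of things; names that differ only in an ending like _2 or _b are one class to them, and where a whole thing is asked for, a point or a joint stands for the part that bears it (a point fixed in the world has none). Each returns a list of dicts, best first, with "p" (0 to 1); they miss things now and then, are a little off and sometimes report something else, mostly with a low value. They report only what shows in the picture. A call takes as long as a camera call. They do not tell look-alikes from the thing itself.
- masks_of(picture, label): "region" (400x640 bool, what is visible of it) and "xy" ([column, row] in pixels, amid what is visible of it).
The state is a dict: "clock": time; "qpos": joint angles; "qd": joint speeds; "effort": joint torques, N m; "position": TCP position; "ee_rot": TCP orientation; "contact_force": force on the tool from outside, world axes, zero at the start; "moment": the same for the moment, N m; "width": finger opening in m.
Only numpy, scipy, OpenCV 4.12 (cv2) and the standard library are available. Lean on these libraries where they do the work, as an engineer would, in place of code of your own. Each camera call takes 0.05 s, during which the arm holds its last target. There are 200 camera calls.

### The job

Unclip the red wedge from its rack by lifting it straight up by its black handle against the sprung orange clip, and set it flat on the purple press bed, between the two white lines, thin end towards the print screen. Slide it squarely under the middle of the wooden screen's front bar until the bar just lifts off its two rest blocks by about 4 mm, which brings the bar's near edge over the yellow band, and finish while still gripping the wedge there: do not let go. Do not touch the screen itself, do not jack it up too far, and leave the ink jar, the bottle and the cup alone.

Things in the scene. Friction and masses are not known exactly. Their poses are not given: they have to be found in the camera images.
- wedge_grip (a point): Centre of the wedge's upright black handle: 22 mm along x, 24 mm across y; this point is 36 mm above the wedge's flat underside and 26 mm below the handle's top. The red wedge is loose, 36 mm wide (y), 0.11 to 0.18 kg. x points to its thin end, 140 mm ahead; its tail ends 25 mm behind. z is up. The handle stands on a 10 mm thick flat shank.
- wedge_band (a point): Middle of the yellow band across the wedge's ramp, 75 mm ahead of the handle's centre, where the wedge is 16 mm thick; the band is 10 mm long. The ramp rises evenly, 1 in 5, from 3 mm thick at the tip (140 mm ahead of the handle) to 20 mm (55 mm ahead), then steps down to the shank. Axes as the wedge's.
- rack: Fixed dark steel rack where the wedge starts, clipped, lying flat with the same heading. Origin on the table below the parked handle, x to the wedge's thin end. Its 6 mm thick floor carries the wedge. Guides, tops 16 mm above the table, about 3 mm clear, stand along both sides (25 to 95 mm ahead of the origin) and across the tip, so the wedge leaves only upwards.
- clip_tip (a point): Tip of the orange sprung clip finger, hinged on the rack 60 mm behind the rack's origin. It hooks 4 mm over the top of the wedge's tail; its top is 24 mm above the table. It swings up and yields to an upward pull of about 3 to 7 N, and lets go when the wedge has risen about 20 mm.
- press: Fixed purple press bed, 510 x 340 mm, its top 12 mm above the table. Origin on the table below the middle of the screen front bar's near edge; x points away from the robot, the way the wedge is pushed; z up. The open bed before the bar reaches to x = -190 mm; white lines at y = -31 and 31 mm mark the lane. Rest blocks, 12 mm high, 35 mm wide, stand at y = -125 and 125 mm under the bar.
- screen_edge (a point): Middle of the near lower edge of the print screen's front bar. At rest 12 mm above the bed top (24 mm above the table), the bar's top 54 mm above the table. It rises as the screen tilts about a free hinge 295 mm behind. The screen is a wooden frame 270 x 300 mm, bars 30 x 30 mm, reaching 150 mm to either side; it weighs 4 to 6 N on a wedge under the bar and falls back when not supported.
- tray: Fixed shallow grey tray, 220 x 85 mm, 22 mm high, origin under its centre. The rack and the tray stand on opposite sides of the press, either way round.
- ink_mid (a point): Centre of a blue ink jar with a white lid, 56 mm in diameter, 65 mm high, standing in the tray; leave alone.
- cleaner_mid (a point): Half-way up a white cleaner bottle with a red cap, 60 mm in diameter, 150 mm high; leave alone.
- cup_mid (a point): Half-way up a white cup, 72 mm in diameter, 90 mm high; leave alone.
There are look-alikes about, which are no part of the job. There is more than one size of the part that bears wedge_grip; the job needs the smallest.

How it is judged:
On the way:
1. the wedge is unclipped and lifted clear above its rack, in the gripper (z of wedge_grip in the frame of rack above 0.068 m and contact force between the fingers and wedge above 2 N and z of screen_edge in the frame of press below 0.025 m), for 0.1 s.
At the end, for the whole second after the job is handed in: Gripper still holds the wedge, which lies flat on the bed (3.5 mm, 0.06 rad) between the white lines (handle within 22 mm of the lane middle, square to 0.12 rad, 50 to 100 mm before the bar) and alone carries the screen, its bar still, 2 to 7 mm above the rest blocks (z of screen_edge in the frame of press between 0.026 and 0.031 m and contact force between wedge and screen above 1 N and contact force between the fingers and wedge above 2 N and contact force between each of the arm, the fingers and screen below 0.5 N and z of wedge_grip in the frame of press between 0.045 and 0.0515 m and angle between wedge_grip's own z axis and vertical below 0.06 rad and y of wedge_grip in the frame of press between -0.022 and 0.022 m and x of wedge_grip in the frame of press between -0.1 and -0.05 m and angle between the x axis of wedge_grip and the x axis of press, either way round below 0.12 rad and linear speed of each of wedge, screen below 0.01 m/s); the arm keeps its last pose, push and grip.
It fails at once if the screen is jacked up too far: front bar more than 11 mm off its rests (z of screen_edge in the frame of press above 0.035 m).
It fails at once if the robot touches the screen (contact force between any of the arm, the fingers and screen above 2 N).
It fails at once if the ink jar, the bottle or the cup is disturbed (distance of any of ink_mid, cleaner_mid, cup_mid from where it was at the start of the episode above 0.02 m).
It also fails if it takes over 42 s, if anything falls off the work surface, if the arm or the gripper's body presses on something with over 40 N, if the wrist force passes 120 N, or if a joint passes its speed limit or range.

## Working session

There is one attempt and no reset: what is moved stays moved. The work goes in short steps, Python scripts to look and compute and a tool call to move; the robot and the scene stay as the last step left them, time stands still between calls to the robot, and variables do not carry over. Pictures are saved under pics/ and viewed, about 8 in all and at most 12, crops included, and the job is handed in when it is done.

Besides the shell and the picture viewer there is one more tool, called after "Emit:" by a JSON object that holds its "op" and its "data", one argument or row to a line. play_rows: Moves the arm, as the interface text tells. Its arguments: {"type":"object","properties":{"series":{"type":"array"},"squeeze":{"type":"number"}},"required":["series"]}

```bash
mkdir -p pics; cat > h.py <<'E'
import numpy as np, cv2, pickle
from rig import *
def cam(im):
    f=200/np.tan(np.radians(im["vfov"])/2); K=np.array([[f,0,im["cx"]],[0,f,im["cy"]],[0,0,1.]])
    R=cv2.Rodrigues(np.array(im["rvec"],float))[0]; return K,R,np.array(im["tvec"],float).ravel()
def atz(im,uv,z):
    K,R,t=cam(im); d=R.T@np.linalg.solve(K,[uv[0],uv[1],1.]); c=-R.T@t; return c+d*(z-c[2])/d[2]
def proj(im,P):
    K,R,t=cam(im); p=(K@(R@np.atleast_2d(P).T+t[:,None])).T; return p[:,:2]/p[:,2:]
def tri(a,ua,b,ub):
    P=[cam(i)[0]@np.c_[cam(i)[1],cam(i)[2]] for i in (a,b)]
    X=cv2.triangulatePoints(P[0],P[1],np.array(ua,float).reshape(2,1),np.array(ub,float).reshape(2,1)).ravel(); return X[:3]/X[3]
def save(im,n,crop=None,s=1):
    p=im["pixels"][:,:,::-1]
    if crop: p=p[crop[1]:crop[3],crop[0]:crop[2]]
    cv2.imwrite("pics/"+n,cv2.resize(p,None,fx=s,fy=s,interpolation=cv2.INTER_CUBIC))
E
python3 - <<'E'
from h import *
a=get_image("scene");b=get_image("top")
save(a,"s0.png");save(b,"t0.png")
print(get_state(), tips_ahead)
for n,i in(("s",a),("t",b)):
    print(n,{k:i[k] for k in i if k!="pixels"})
    for l in ["wedge_grip","wedge_band","rack","clip_tip","press","screen_edge","ink_mid","cleaner_mid","cup_mid"]:
        print(l,[(round(m["p"],2),np.round(m["xy"]).tolist(),int(m["region"].sum())) for m in masks_of(i,l)])
E
```

```text
{'clock': 0.1, 'qpos': array([-1.24300388e+00,  2.76577942e-01,  1.50600252e+00, -1.01976351e-05,
        1.36069617e+00, -1.21005045e-01]), 'qd': array([-2.33667404e-04, -9.83715121e-04, -3.15865742e-03, -1.68595981e-03,
       -7.05999594e-05, -1.28066948e-03]), 'effort': array([ 1.00248206e-03, -4.17699516e+01, -2.46405888e+01, -2.51801948e-04,
        5.82948749e-03,  1.60524769e-05]), 'position': array([ 0.24932755, -0.51763862,  0.24150145]), 'ee_rot': array([-5.26877959e-04,  8.46724079e-01, -5.32031602e-01, -6.56788425e-04]), 'contact_force': array([-0.73002819, -0.86484796, -0.26940564]), 'moment': array([-0.01815159, -0.02037386, -0.00503507]), 'width': 0.0855123799872986} 0.011
s {'vfov': 47.99671997754558, 'cx': 328.15060308972863, 'cy': 202.19814315111594, 'rvec': array([ 2.3216884 ,  0.75368656, -0.29669605]), 'tvec': array([-0.4439005 , -0.07562795,  1.59810291]), 'shot': 1}
wedge_grip [(0.9, [381.0, 194.0], 523), (0.88, [404.0, 148.0], 777), (0.81, [308.0, 159.0], 742)]
wedge_band [(0.93, [311.0, 154.0], 781), (0.82, [379.0, 192.0], 531), (0.64, [401.0, 151.0], 646), 
[... 386 characters left out ...]
4, 'cx': 322.41494048738014, 'cy': 194.42968260050657, 'rvec': array([ 2.21256782, -2.165581  ,  0.0621801 ]), 'tvec': array([0.11341578, 0.48509132, 1.70312749]), 'shot': 2}
wedge_grip [(0.95, [269.0, 272.0], 948), (0.7, [271.0, 178.0], 470), (0.56, [198.0, 189.0], 893)]
wedge_band [(0.8, [272.0, 177.0], 507), (0.69, [203.0, 188.0], 884), (0.65, [271.0, 267.0], 910)]
rack [(0.92, [266.0, 197.0], 930)]
clip_tip [(0.57, [268.0, 203.0], 67), (0.53, [265.0, 123.0], 400)]
press [(0.98, [357.0, 138.0], 14383)]
screen_edge [(0.56, [366.0, 117.0], 7328)]
ink_mid [(0.57, [458.0, 211.0], 271)]
cleaner_mid [(0.96, [459.0, 127.0], 408), (0.64, [270.0, 175.0], 509)]
cup_mid [(0.94, [264.0, 123.0], 389)]
```

```bash
python3 - <<'E'
import cv2
a=cv2.imread("pics/s0.png")[100:260,270:470];b=cv2.imread("pics/t0.png")[90:310,160:490]
cv2.imwrite("pics/c1.png",cv2.resize(a,None,fx=3.75,fy=3.75,interpolation=2))
cv2.imwrite("pics/c2.png",cv2.resize(b,None,fx=2.4,fy=2.4,interpolation=2))
E
```

```text
(no output)
```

View pics/s0.png

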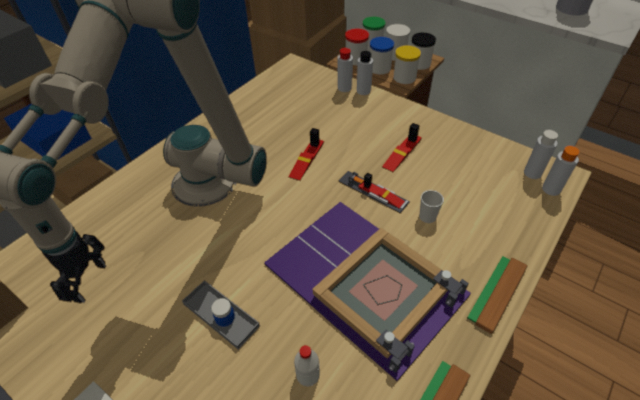

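View pics/c1.png

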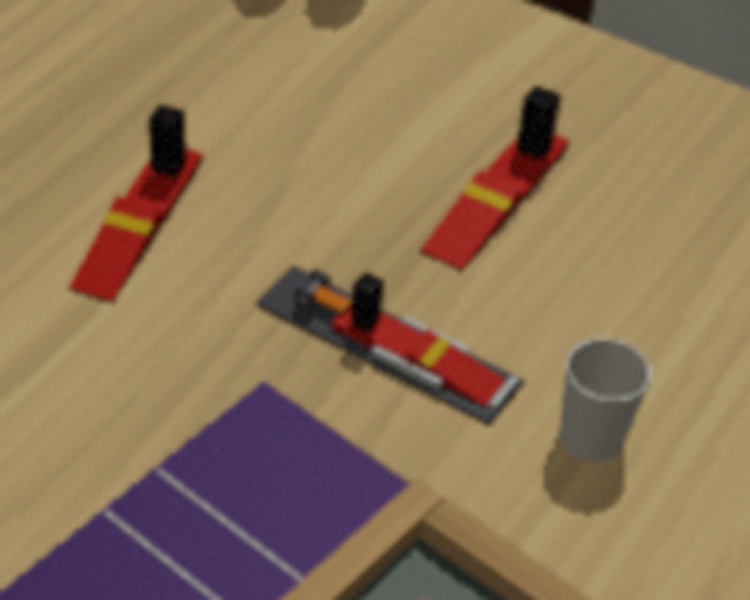

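View pics/c2.png

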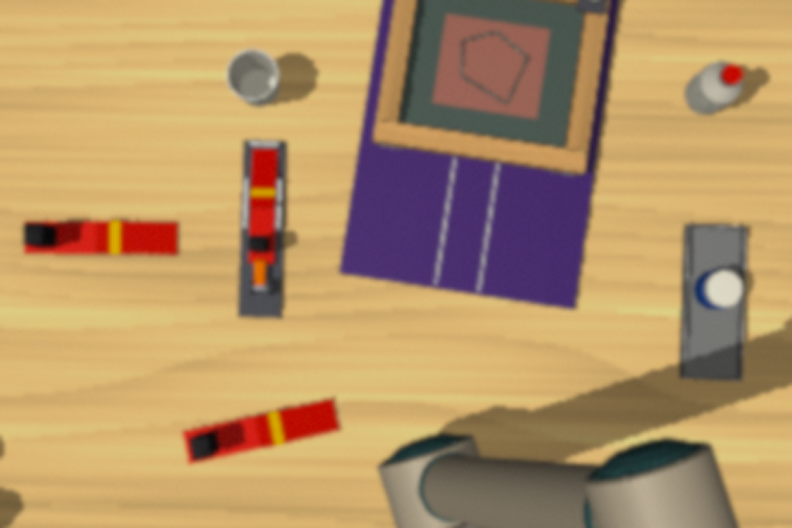

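The candidates in the scene view are the wedges with handles at (368,180), (315,137) and (413,131). The one at (368,180), or (268,191) in the top view, is in the rack under the orange clip and has the smallest handle, so it's the one meant. In the top view the lane lines run from about (349,157) to (341,209) and from (367,159) to (359,211). Next I'll measure these by colour.

```bash
python3 - <<'E'
from h import *
a=get_image("scene");b=get_image("top"); pickle.dump((a,b),open("ab.pkl","wb"))
def cc(m,near):
    n,l,s,c=cv2.connectedComponentsWithStats(m.astype(np.uint8));
    k=1+np.argmin(np.hypot(*(c[1:]-near).T)-0.0*s[1:,4]); return l==k,c[k],s[k]
res={}
for n,im,hn,box in(("s",a,(368,180),(335,165,412,215)),("t",b,(268,191),(255,145,285,225))):
    p=im["pixels"]; hsv=cv2.cvtColor(p,cv2.COLOR_RGB2HSV); H,S,V=[hsv[:,:,i].astype(int) for i in range(3)]
    w=np.zeros(H.shape,bool); w[box[1]:box[3],box[0]:box[2]]=1
    yel=w&(H>18)&(H<32)&(S>190)&(V>120); red=w&((H<6)|(H>174))&(S>150)&(V>60); org=w&(H>=7)&(H<=17)&(S>170)&(V>120)
    blk=w&(V<38)
    for k,m in(("yel",yel),("red",red),("org",org),("blk",blk)):
        if k=="red": rr=m
        if m.sum():
            yy,xx=np.nonzero(m); m2,c,s=cc(m,(xx.mean(),yy.mean()) if k!="blk" else hn); res[n,k]=c
            print(n,k,m.sum(),"comp",c.round(2),s)
    # red+yellow axis
    yy,xx=np.nonzero(rr|yel); print(n,"redyel minrect",cv2.minAreaRect(np.c_[xx,yy].astype(np.float32)))
for k in("yel","org","blk","red"):
    if ("s",k) in res and ("t",k) in res: X=tri(a,res["s",k],b,res["t",k]); print(k,X.round(4),"reproj",(proj(a,X)-res["s",k]).round(1),(proj(b,X)-res["t",k]).round(1))
# lane lines in top (bed top z=.012)
p=b["pixels"].astype(int); hsv=cv2.cvtColor(b["pixels"],cv2.COLOR_RGB2HSV)
for (x0,y0,x1,y1) in((349,160,341.5,206),(366.5,162,359.5,208)):
    pts=[]
    for t in np.linspace(0,1,44):
        x,y=x0+t*(x1-x0),y0+t*(y1-y0); r=int(round(y)); cs=np.arange(int(x)-5,int(x)+7)
        g=p[r,cs,1].astype(float); g=np.clip(g-np.median(g)-10,0,None)
        if g.sum()>0: pts.append(atz(b,((g*cs).sum()/g.sum(),r),.012)[:2])
    pts=np.array(pts); vx,vy,cx,cy=cv2.fitLine(pts.astype(np.float32),cv2.DIST_HUBER,0,.001,.001).ravel()
    print("line",np.arctan2(vy,vx),cx,cy,"std",np.std((pts-[cx,cy])@[-vy,vx]),pts[0],pts[-1])
# purple mask rect top and bar edge
pu=(hsv[:,:,0]>120)&(hsv[:,:,0]<150)&(hsv[:,:,1]>100)
pts=[]
for c in np.arange(325,402):
    r=np.nonzero(pu[150:180,c])[0]
    if len(r): pts.append((c,150+r[0]-.5))
print("bar/purple boundary",pts[::8])
for l in["screen_edge","press"]:
  pass
E
```

```text
s yel 20 comp [385.3 193.8] [383 191   6   7  20]
s red 386 comp [372.36 188.88] [359 182  27  15 165]
s org 44 comp [358.23 179.37] [354 177   9   6  30]
s blk 117 comp [367.13 180.55] [364 174   7  14  78]
s redyel minrect ((387.2054443359375, 181.0028076171875), (47.3511848449707, 37.427650451660156), 27.349876403808594)
t yel 22 comp [269.23 169.77] [265 169   9   3  22]
t red 396 comp [269.09 184.81] [264 173  11  28 235]
t org 77 comp [267.96 202.29] [265 198   7  10  51]
t blk 17 comp [267.65 190.94] [265 190   6   3  17]
t redyel minrect ((269.2744445800781, 175.89353942871094), (10.709914207458496, 48.037540435791016), 1.6365771293640137)
yel [0.5637 0.3082 0.018 ] reproj [[-0.3  0. ]] [[-0.1 -0.2]]
org [0.4523 0.3093 0.0206] reproj [[-0.4  0. ]] [[-0.2 -0.3]]
blk [0.4893 0.3091 0.0371] reproj [[-0.1  0. ]] [[-0.1 -0.1]]
red [0.5126 0.308  0.0107] reproj [[-0.3  0. ]] [[-0.1 -0.2]]
line -0.13251744 0.52368665 0.04769871 std 0.0002528875882511149 [0.60318346 0.03722449] [0.44446476 0.0584724 ]
line -0.13087428 0.5353803 -0.01633424 std 0.0002699465454420081 [ 0.59757484 -0.02450066] [ 0.43895648 -0.00366839]
bar/purple boundary [(np.int64(325), np.float64(152.5)), (np.int64(333), np.float64(152.5)), (np.int64(341), np.float64(153.5)), (np.int64(349), np.float64(166.5)), (np.int64(357), np.float64(156.5)), (np.int64(365), np.float64(157.5)), (np.int64(373), np.float64(158.5)), (np.int64(381), np.float64(160.5)), (np.int64(389), np.float64(161.5)), (np.int64(397), np.float64(163.5))]
```

```bash
python3 - <<'E'
from h import *
a,b=pickle.load(open("ab.pkl","rb"))
for n,im in(("s",a),("t",b)):
    K,R,t=cam(im); print(n,"cam",(-R.T@t).round(3))
ang=-.1317; ex=np.array([np.cos(ang),np.sin(ang)]); ey=np.array([-ex[1],ex[0]])
# bar near edge: for columns sampled along predicted edge in both views, luminance profile along press x at lane y values
print("lane y0",.0851)
hs={}
for n,im in(("s",a),("t",b)):
    hsv=cv2.cvtColor(im["pixels"],cv2.COLOR_RGB2HSV).astype(float)
    for z in(.024,.012):
        out=[]
        for v in np.arange(-.1,.101,.02):
            u=np.arange(.50,.64,.0005); P=np.c_[u[:,None]*ex+(v+.0851)*ey,np.full(len(u),z)]
            q=proj(im,P).astype(np.float32)
            pr=cv2.remap(im["pixels"].astype(np.float32),q[:,0].reshape(1,-1),q[:,1].reshape(1,-1),1)[0]
            s=pr[:,1]-pr[:,2]  # green-blue: negative purple, positive wood
            i=np.argmax(s>0); out.append(round(u[i],4))
        print(n,"z",z,"edge u by v",out)
# wedge heading from top: per-row red centroid
im=b;hsv=cv2.cvtColor(im["pixels"],cv2.COLOR_RGB2HSV).astype(int);H,S,V=hsv[:,:,0],hsv[:,:,1],hsv[:,:,2]
m=((H<34)|(H>174))&(S>150)&(V>60)
rows=[]
for r in range(150,187):
    c=np.nonzero(m[r,258:282])[0]+258
    if 6<len(c)<14: g=c.mean(); rows.append(np.r_[atz(im,(g,r),.018),len(c)])
rows=np.array(rows); k=np.polyfit(rows[:,0],rows[:,1],1); print("heading",np.arctan(k[0]),"y at .489",np.polyval(k,.489),rows[[0,-1]].round(4))
# compare red tip prediction
hd=np.arctan(k[0]); 
for n,im in(("s",a),("t",b)):
    h0=np.array([.489,np.polyval(k,.489)]);e=np.array([np.cos(hd),np.sin(hd)])
    for nm,d,z in(("tip",.14,.009),("band",.075,.022),("step",.055,.026),("handletop",0,.068),("handlemid",0,.042),("tail",-.025,.016)):
        print(n,nm,proj(im,[*(h0+d*e),z]).round(1))
for im,n,c,s in((a,"c3.png",(340,160,420,220),9),(b,"c4.png",(235,140,315,230),6)): save(im,n,c,s)
x=cv2.imread("pics/c3.png");y=cv2.imread("pics/c4.png");y=cv2.resize(y,(480,540));x=cv2.resize(x,(320*2-320,240))
cv2.imwrite("pics/c34.png",np.hstack([y,cv2.copyMakeBorder(x,0,300,0,0,0)]))
E
```

```text
s cam [ 1.024 -0.631  1.145]
t cam [0.379 0.117 1.73 ]
lane y0 0.0851
s z 0.024 edge u by v [np.float64(0.6005), np.float64(0.6005), np.float64(0.6005), np.float64(0.6), np.float64(0.6005), np.float64(0.6005), np.float64(0.6005), np.float64(0.6005), np.float64(0.601), np.float64(0.6005), np.float64(0.6015)]
s z 0.012 edge u by v [np.float64(0.5955), np.float64(0.595), np.float64(0.5955), np.float64(0.595), np.float64(0.5955), np.float64(0.595), np.float64(0.5955), np.float64(0.595), np.float64(0.5955), np.float64(0.5955), np.float64(0.596)]
t z 0.024 edge u by v [np.float64(0.6115), np.float64(0.6115), np.float64(0.6115), np.float64(0.6115), np.float64(0.6115), np.float64(0.612), np.float64(0.612), np.float64(0.612), np.float64(0.6115), np.float64(0.6115), np.float64(0.6115)]
t z 0.012 edge u by v [np.float64(0.613), np.float64(0.613), np.float64(0.613), np.float64(0.613), np.float64(0.6135), np.float64(0.6135), np.float64(0.6135), np.float64(0.6135), np.float64(0.613), np.float64(0.6135), np.float64(0.6135)]
heading -0.02936100998983223 y at .489 0.30993944409462143 [[ 0.6243  0.3067  0.018   9.    ]
 [ 0.5073  0.3069  0.018  11.    ]]
s tip [[401.1 204.4]]
s band [[385.1 193.1]]
s step [[380.2 189.7]]
s handletop [[367.6 174. ]]
s handlemid [[367.1 179.4]]
s tail [[360.8 181.5]]
t tip [[270.6 151.1]]
t band [[269.1 169.4]]
t step [[268.6 175.1]]
t handletop [[266.3 190.3]]
t handlemid [[267.2 190.9]]
t tail [[267.6 198.7]]
```

View pics/c34.png

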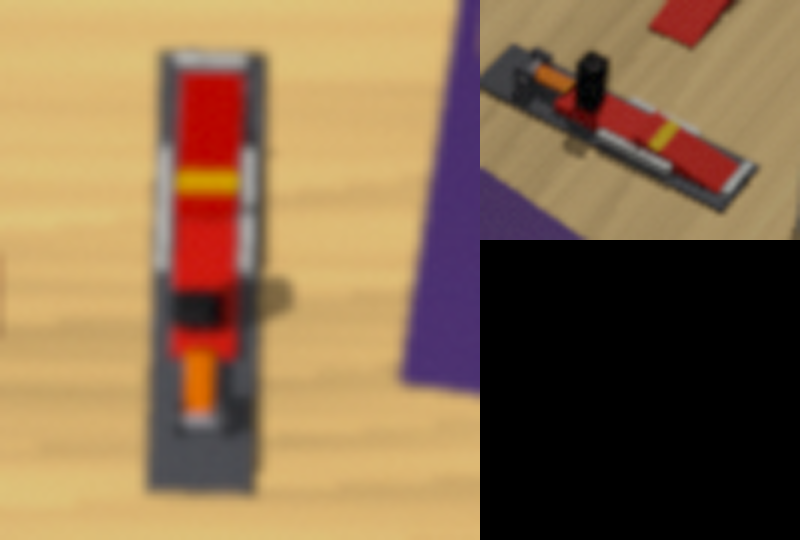

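The crop confirms it: the small wedge is under the orange clip in the dark rack, with its handle at about (268,191) in the top view. Wedge_grip is near (0.489, 0.309), heading about -0.015. The press origin is near (0.618, 0.004), heading -0.132. Next I move above the handle.

Emit:
{"op": "play_rows", "data": {
  "series": [
    {"fingers": -1,"dx": 12,"dy": 39,"turn": -0.023},
    {"fingers": -1,"dx": 12,"dy": 39,"turn": -0.023},
    {"fingers": -1,"dx": 12,"dy": 39,"turn": -0.023},
    {"fingers": -1,"dx": 12,"dy": 39,"turn": -0.023},
    {"fingers": -1,"dx": 12,"dy": 39,"turn": -0.023},
    {"fingers": -1,"dx": 12,"dy": 39,"turn": -0.023},
    {"fingers": -1,"dx": 12,"dy": 39,"turn": -0.023},
    {"fingers": -1,"dx": 12,"dy": 39,"turn": -0.023},
    {"fingers": -1,"dx": 12,"dy": 39,"turn": -0.023},
    {"fingers": -1,"dx": 12,"dy": 39,"turn": -0.023},
    {"fingers": -1,"dx": 12,"dy": 39,"turn": -0.023},
    {"fingers": -1,"dx": 12,"dy": 39,"turn": -0.023},
    {"fingers": -1,"dx": 12,"dy": 39,"turn": -0.023},
    {"fingers": -1,"dx": 12,"dy": 39,"turn": -0.023},
    {"fingers": -1,"dx": 12,"dy": 39,"turn": -0.023},
    {"fingers": -1,"dx": 12,"dy": 39,"turn": -0.023},
    {"fingers": -1,"dx": 12,"dy": 39,"turn": -0.023},
    {"fingers": -1,"dx": 12,"dy": 39,"turn": -0.023},
    {"fingers": -1,"dx": 12,"dy": 39,"turn": -0.023},
    {"fingers": -1,"dx": 12,"dy": 39,"turn": -0.023}
  ],
  "squeeze": 40
}}

```text
invalid input at $.series[0]: expected keys fingers, dx, dy, dz, turn
```

```bash
cat >> h.py <<'E'
def yaw(s):
    w,x,y,z=s["ee_rot"]; return np.arctan2(2*(x*y+w*z),1-2*(y*y+z*z))
def st():
    s=get_state(); print(round(s["clock"],2),s["position"].round(4),"yaw",round(yaw(s),4),"F",s["contact_force"].round(1),"w",round(s["width"],4),"tilt",s["ee_rot"][[0,3]].round(3)); return s
E
python3 -c "
from h import *
st()"
```

```text
1.1 [ 0.2495 -0.5181  0.2423] yaw -1.122 F [-0.6 -0.2  0.1] w 0.0855 tilt [0. 0.]
```

Emit:
{"op": "play_rows", "data": {
  "series": [
    {"fingers": -1,"dx": 12,"dy": 39,"dz": 0,"turn": -0.023},
    {"fingers": -1,"dx": 12,"dy": 39,"dz": 0,"turn": -0.023},
    {"fingers": -1,"dx": 12,"dy": 39,"dz": 0,"turn": -0.023},
    {"fingers": -1,"dx": 12,"dy": 39,"dz": 0,"turn": -0.023},
    {"fingers": -1,"dx": 12,"dy": 39,"dz": 0,"turn": -0.023},
    {"fingers": -1,"dx": 12,"dy": 39,"dz": 0,"turn": -0.023},
    {"fingers": -1,"dx": 12,"dy": 39,"dz": 0,"turn": -0.023},
    {"fingers": -1,"dx": 12,"dy": 39,"dz": 0,"turn": -0.023},
    {"fingers": -1,"dx": 12,"dy": 39,"dz": 0,"turn": -0.023},
    {"fingers": -1,"dx": 12,"dy": 39,"dz": 0,"turn": -0.023},
    {"fingers": -1,"dx": 12,"dy": 39,"dz": 0,"turn": -0.023},
    {"fingers": -1,"dx": 12,"dy": 39,"dz": 0,"turn": -0.023},
    {"fingers": -1,"dx": 12,"dy": 39,"dz": 0,"turn": -0.023},
    {"fingers": -1,"dx": 12,"dy": 39,"dz": 0,"turn": -0.023},
    {"fingers": -1,"dx": 12,"dy": 39,"dz": 0,"turn": -0.023},
    {"fingers": -1,"dx": 12,"dy": 39,"dz": 0,"turn": -0.023},
    {"fingers": -1,"dx": 12,"dy": 39,"dz": 0,"turn": -0.023},
    {"fingers": -1,"dx": 12,"dy": 39,"dz": 0,"turn": -0.023},
    {"fingers": -1,"dx": 12,"dy": 39,"dz": 0,"turn": -0.023},
    {"fingers": -1,"dx": 12,"dy": 39,"dz": 0,"turn": -0.023}
  ],
  "squeeze": 40
}}

```text
clock: 2.77
position: [0.4853, 0.2737, 0.245]
ee_rot: [0.0, -0.69, 0.724, -0.008]
contact_force: [1.0, -0.3, 0.2]
width: 0.0857
```

```bash
python3 -c "
from h import *
st()"
```

```text
2.77 [0.4853 0.2737 0.245 ] yaw -1.6189 F [ 1.  -0.3  0.2] w 0.0857 tilt [ 0.    -0.008]
```

Emit:
{"op": "play_rows", "data": {
  "series": [
    {"fingers": -1,"dx": 2,"dy": 25,"dz": 0,"turn": 0.03},
    {"fingers": -1,"dx": 2,"dy": 8,"dz": 0,"turn": 0},
    {"fingers": -1,"dx": 0,"dy": 0,"dz": -35,"turn": 0},
    {"fingers": -1,"dx": 0,"dy": 0,"dz": -35,"turn": 0},
    {"fingers": -1,"dx": 0,"dy": 0,"dz": -35,"turn": 0},
    {"fingers": -1,"dx": 0,"dy": 0,"dz": -20,"turn": 0},
    {"fingers": -1,"dx": 0,"dy": 0,"dz": 0,"turn": 0},
    {"fingers": -1,"dx": 0,"dy": 0,"dz": 0,"turn": 0}
  ]
}}

```text
clock: 3.43
position: [0.4925, 0.3163, 0.1174]
ee_rot: [0.005, -0.704, 0.71, -0.01]
contact_force: [0.8, -0.8, -0.2]
width: 0.0852
```

```bash
python3 - <<'E'
from h import *
st()
a=get_image("scene");b=get_image("top")
s=get_state()["position"]
print("tips proj",proj(a,s-[0,0,.011]).round(1),proj(b,s-[0,0,.011]).round(1),proj(a,s+[0,0,.008]).round(1))
save(a,"s1.png",(310,110,430,220),5)
# rack heading, top: grey edges
E
```

```text
3.43 [0.4925 0.3163 0.1174] yaw -1.5804 F [ 0.8 -0.8 -0.2] w 0.0852 tilt [ 0.005 -0.01 ]
tips proj [[370.4 164.9]] [[262.8 188.1]] [[370.8 160.7]]
```

View pics/s1.png

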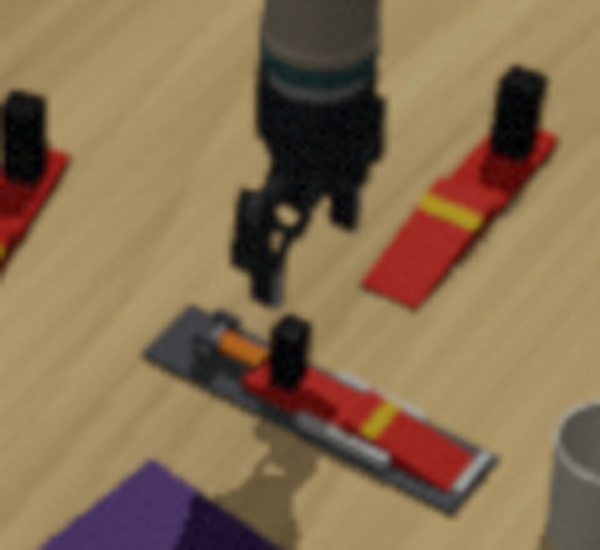

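The open jaws straddle the clipped wedge from above, with the handle at about (368,180) and its neighbours well clear. The target is (0.488, 0.308), so I correct and go down.

Emit:
{"op": "play_rows", "data": {
  "series": [
    {"fingers": -1,"dx": -4,"dy": -8,"dz": 0,"turn": 0},
    {"fingers": -1,"dx": 0,"dy": 0,"dz": 0,"turn": 0},
    {"fingers": -1,"dx": 0,"dy": 0,"dz": 0,"turn": 0}
  ]
}}

```text
clock: 3.78
position: [0.4917, 0.3085, 0.1235]
ee_rot: [0.011, -0.703, 0.711, -0.011]
contact_force: [-0.3, 0.3, -0.4]
width: 0.0854
```

```bash
python3 - <<'E'
from h import *
s=st()
from scipy.spatial.transform import Rotation as T
q=s["ee_rot"];print(T.from_quat(q[[1,2,3,0]]).as_matrix().round(3))
E
```

```text
3.78 [0.4917 0.3085 0.1235] yaw -1.5812 F [-0.3  0.3 -0.4] w 0.0854 tilt [ 0.011 -0.011]
[[-0.01  -0.999  0.031]
 [-1.     0.01  -0.001]
 [ 0.001 -0.031 -1.   ]]
```

Emit:
{"op": "play_rows", "data": {
  "series": [
    {"fingers": -1,"dx": -2,"dy": 0,"dz": -5,"turn": 0},
    {"fingers": -1,"dx": -2,"dy": 0,"dz": -10,"turn": 0},
    {"fingers": -1,"dx": 0,"dy": 0,"dz": -10,"turn": 0},
    {"fingers": -1,"dx": 0,"dy": 0,"dz": -10,"turn": 0},
    {"fingers": -1,"dx": 0,"dy": 0,"dz": -5,"turn": 0},
    {"fingers": -1,"dx": 0,"dy": 0,"dz": 0,"turn": 0},
    {"fingers": -1,"dx": 0,"dy": 0,"dz": 0,"turn": 0}
  ]
}}

```text
clock: 4.37
position: [0.4877, 0.3085, 0.0813]
ee_rot: [0.012, -0.703, 0.711, -0.012]
contact_force: [0.2, -0.4, 0.1]
width: 0.0857
```

```bash
cat >> h.py <<'E'
from scipy.spatial.transform import Rotation as T
def zt():
    q=get_state()["ee_rot"]; print("toolz",T.from_quat(q[[1,2,3,0]]).as_matrix()[:,2].round(4))
E
python3 - <<'E'
from h import *
st();zt()
E
```

```text
4.37 [0.4877 0.3085 0.0813] yaw -1.5815 F [ 0.2 -0.4  0.1] w 0.0857 tilt [ 0.012 -0.012]
toolz [ 3.460e-02  3.000e-04 -9.994e-01]
```

Emit:
{"op": "play_rows", "data": {
  "series": [
    {"fingers": -1,"dx": 0,"dy": 0,"dz": -5,"turn": 0},
    {"fingers": -1,"dx": 0,"dy": 0,"dz": -10,"turn": 0},
    {"fingers": -1,"dx": 0,"dy": 0,"dz": -10,"turn": 0},
    {"fingers": -1,"dx": 0,"dy": 0,"dz": -8,"turn": 0},
    {"fingers": -1,"dx": 0,"dy": 0,"dz": -5,"turn": 0},
    {"fingers": -1,"dx": 0,"dy": 0,"dz": -3,"turn": 0},
    {"fingers": -1,"dx": 0,"dy": 0,"dz": 0,"turn": 0},
    {"fingers": -1,"dx": 0,"dy": 0,"dz": 0,"turn": 0}
  ]
}}

```text
clock: 5.03
position: [0.4876, 0.3086, 0.0348]
ee_rot: [0.012, -0.703, 0.711, -0.012]
contact_force: [0.3, -0.1, -0.2]
width: 0.0853
```

```bash
python3 - <<'E'
from h import *
st();zt()
a=get_image("scene");b=get_image("top")
save(a,"s2.png",(320,130,420,215),6)
E
```

```text
5.03 [0.4876 0.3086 0.0348] yaw -1.5814 F [ 0.3 -0.1 -0.2] w 0.0853 tilt [ 0.012 -0.012]
toolz [ 3.320e-02 -3.000e-04 -9.994e-01]
```

View pics/s2.png

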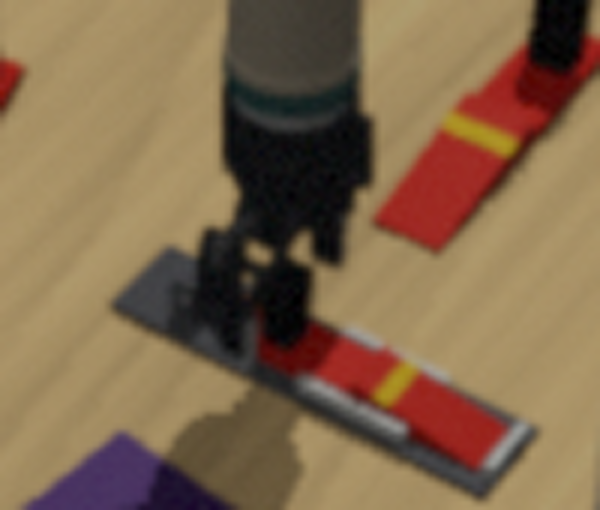

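```bash
python3 - <<'E'
from h import *
a,b=pickle.load(open("ab.pkl","rb"))
for P in([.4876,.2586,.042],[.4876,.3586,.042],[.4876,.3086,.042],[.4876,.3086,.068]):
    print(P,((proj(a,P)-[320,130])*6).round(0))
E
```

```text
[0.4876, 0.2586, 0.042] [[231. 349.]]
[0.4876, 0.3586, 0.042] [[326. 246.]]
[0.4876, 0.3086, 0.042] [[279. 297.]]
[0.4876, 0.3086, 0.068] [[282. 264.]]
```

The handle at crop (283,300), full (367,180), lies between the fingers, as projected. Closing.

Emit:
{"op": "play_rows", "data": {
  "series": [
    {"fingers": 1,"dx": 0,"dy": 0,"dz": 0,"turn": 0},
    {"fingers": 1,"dx": 0,"dy": 0,"dz": 0,"turn": 0},
    {"fingers": 1,"dx": 0,"dy": 0,"dz": 0,"turn": 0},
    {"fingers": 1,"dx": 0,"dy": 0,"dz": 0,"turn": 0},
    {"fingers": 1,"dx": 0,"dy": 0,"dz": 0,"turn": 0},
    {"fingers": 1,"dx": 0,"dy": 0,"dz": 0,"turn": 0},
    {"fingers": 1,"dx": 0,"dy": 0,"dz": 0,"turn": 0},
    {"fingers": 1,"dx": 0,"dy": 0,"dz": 0,"turn": 0},
    {"fingers": 1,"dx": 0,"dy": 0,"dz": 0,"turn": 0},
    {"fingers": 1,"dx": 0,"dy": 0,"dz": 0,"turn": 0},
    {"fingers": 1,"dx": 0,"dy": 0,"dz": 0,"turn": 0},
    {"fingers": 1,"dx": 0,"dy": 0,"dz": 0,"turn": 0}
  ],
  "squeeze": 60
}}

```text
clock: 6.13
position: [0.4889, 0.3092, 0.0372]
ee_rot: [0.014, -0.703, 0.711, -0.013]
contact_force: [-0.3, -0.9, 0.0]
width: 0.0234
```

```bash
python3 - <<'E'
from h import *
st();zt()
E
```

```text
6.13 [0.4889 0.3092 0.0372] yaw -1.5813 F [-0.3 -0.9  0. ] w 0.0234 tilt [ 0.014 -0.013]
toolz [ 0.0373  0.0017 -0.9993]
```

Emit:
{"op": "play_rows", "data": {
  "series": [
    {"fingers": 1,"dx": 0,"dy": 0,"dz": 3,"turn": 0},
    {"fingers": 1,"dx": 0,"dy": 0,"dz": 5,"turn": 0},
    {"fingers": 1,"dx": 0,"dy": 0,"dz": 5,"turn": 0},
    {"fingers": 1,"dx": 0,"dy": 0,"dz": 5,"turn": 0},
    {"fingers": 1,"dx": 0,"dy": 0,"dz": 5,"turn": 0},
    {"fingers": 1,"dx": 0,"dy": 0,"dz": 5,"turn": 0},
    {"fingers": 1,"dx": 0,"dy": 0,"dz": 8,"turn": 0},
    {"fingers": 1,"dx": 0,"dy": 0,"dz": 8,"turn": 0},
    {"fingers": 1,"dx": 0,"dy": 0,"dz": 8,"turn": 0},
    {"fingers": 1,"dx": 0,"dy": 0,"dz": 8,"turn": 0},
    {"fingers": 1,"dx": 0,"dy": 0,"dz": 8,"turn": 0},
    {"fingers": 1,"dx": 0,"dy": 0,"dz": 5,"turn": 0},
    {"fingers": 1,"dx": 0,"dy": 0,"dz": 0,"turn": 0},
    {"fingers": 1,"dx": 0,"dy": 0,"dz": 0,"turn": 0}
  ],
  "squeeze": 80
}}

```text
clock: 7.3
position: [0.4884, 0.309, 0.1193]
ee_rot: [0.014, -0.703, 0.711, -0.013]
contact_force: [-0.3, -0.4, -2.3]
width: 0.0233
```

```bash
python3 - <<'E'
from h import *
s=st();zt()
a=get_image("scene");b=get_image("top")
x=cv2.resize(a["pixels"][110:230,310:430,::-1],(400,400),interpolation=2);y=cv2.resize(b["pixels"][130:230,220:320,::-1],(400,400),interpolation=2)
cv2.imwrite("pics/l.png",np.hstack([x,y]))
E
```

```text
7.3 [0.4884 0.309  0.1193] yaw -1.5814 F [-0.3 -0.4 -2.3] w 0.0233 tilt [ 0.014 -0.013]
toolz [ 0.0384  0.0023 -0.9993]
```

View pics/l.png

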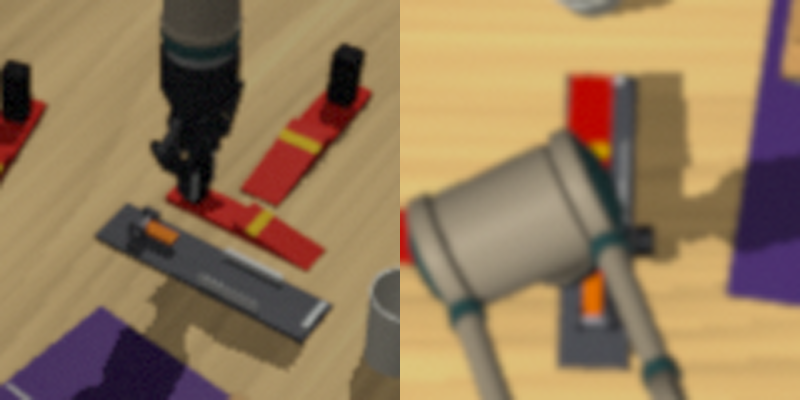

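The wedge is out of the rack and level in the gripper, and the clip has sprung back. Next is the move to the lane.

Emit:
{"op": "play_rows", "data": {
  "series": [
    {"fingers": 1,"dx": -1,"dy": -8,"dz": 0,"turn": -0.005},
    {"fingers": 1,"dx": -2,"dy": -15,"dz": 0,"turn": -0.01},
    {"fingers": 1,"dx": -2,"dy": -20,"dz": 0,"turn": -0.01},
    {"fingers": 1,"dx": -2,"dy": -20,"dz": 0,"turn": -0.01},
    {"fingers": 1,"dx": -2,"dy": -20,"dz": 0,"turn": -0.01},
    {"fingers": 1,"dx": -2,"dy": -20,"dz": 0,"turn": -0.01},
    {"fingers": 1,"dx": -2,"dy": -20,"dz": 0,"turn": -0.01},
    {"fingers": 1,"dx": -2,"dy": -20,"dz": 0,"turn": -0.01},
    {"fingers": 1,"dx": -2,"dy": -20,"dz": 0,"turn": -0.01},
    {"fingers": 1,"dx": -2,"dy": -20,"dz": 0,"turn": -0.01},
    {"fingers": 1,"dx": -2,"dy": -20,"dz": 0,"turn": -0.01},
    {"fingers": 1,"dx": -2,"dy": -20,"dz": 0,"turn": -0.01},
    {"fingers": 1,"dx": -2,"dy": -20,"dz": 0,"turn": 0},
    {"fingers": 1,"dx": -2,"dy": -20,"dz": 0,"turn": 0},
    {"fingers": 1,"dx": -2,"dy": -10,"dz": 0,"turn": 0},
    {"fingers": 1,"dx": 0,"dy": -5,"dz": 0,"turn": 0},
    {"fingers": 1,"dx": 0,"dy": 0,"dz": 0,"turn": 0},
    {"fingers": 1,"dx": 0,"dy": 0,"dz": 0,"turn": 0}
  ]
}}

```text
clock: 8.9
position: [0.4384, 0.0013, 0.1099]
ee_rot: [0.0, -0.655, 0.755, -0.009]
contact_force: [-0.2, 0.1, -1.9]
width: 0.0233
```

```bash
python3 - <<'E'
from h import *
st();zt()
E
```

```text
8.9 [0.4384 0.0013 0.1099] yaw -1.7126 F [-0.2  0.1 -1.9] w 0.0233 tilt [ 0.    -0.009]
toolz [ 0.0117 -0.0131 -0.9998]
```

Emit:
{"op": "play_rows", "data": {
  "series": [
    {"fingers": 1,"dx": 4,"dy": 4,"dz": 0,"turn": 0},
    {"fingers": 1,"dx": 5,"dy": 6,"dz": 0,"turn": 0.01},
    {"fingers": 1,"dx": 5,"dy": 6,"dz": -3,"turn": 0},
    {"fingers": 1,"dx": 4,"dy": 5,"dz": -5,"turn": 0},
    {"fingers": 1,"dx": 0,"dy": 0,"dz": -5,"turn": 0},
    {"fingers": 1,"dx": 0,"dy": 0,"dz": -5,"turn": 0},
    {"fingers": 1,"dx": 0,"dy": 0,"dz": -3,"turn": 0},
    {"fingers": 1,"dx": 0,"dy": 0,"dz": 0,"turn": 0},
    {"fingers": 1,"dx": 0,"dy": 0,"dz": 0,"turn": 0}
  ]
}}

```text
clock: 9.65
position: [0.4583, 0.0288, 0.0854]
ee_rot: [0.0, -0.662, 0.75, -0.008]
contact_force: [-1.1, 0.7, -1.7]
width: 0.023
```

```bash
python3 - <<'E'
from h import *
st();zt()
E
```

```text
9.65 [0.4583 0.0288 0.0854] yaw -1.6955 F [-1.1  0.7 -1.7] w 0.023 tilt [ 0.    -0.008]
toolz [ 0.0102 -0.0114 -0.9999]
```

Emit:
{"op": "play_rows", "data": {
  "series": [
    {"fingers": 1,"dx": 0,"dy": -2,"dz": -3,"turn": -0.007},
    {"fingers": 1,"dx": 0,"dy": -2,"dz": -5,"turn": 0},
    {"fingers": 1,"dx": 0,"dy": 0,"dz": -6,"turn": 0},
    {"fingers": 1,"dx": 0,"dy": 0,"dz": -6,"turn": 0},
    {"fingers": 1,"dx": 0,"dy": 0,"dz": -5,"turn": 0},
    {"fingers": 1,"dx": 0,"dy": 0,"dz": -4,"turn": 0},
    {"fingers": 1,"dx": 0,"dy": 0,"dz": -2,"turn": 0},
    {"fingers": 1,"dx": 0,"dy": 0,"dz": 0,"turn": 0},
    {"fingers": 1,"dx": 0,"dy": 0,"dz": 0,"turn": 0}
  ]
}}

```text
clock: 10.4
position: [0.4575, 0.0233, 0.0508]
ee_rot: [-0.0, -0.658, 0.753, -0.007]
contact_force: [-0.1, 1.4, -1.5]
width: 0.0233
```

```bash
python3 - <<'E'
from h import *
s=st();zt()
a=get_image("scene");b=get_image("top");pickle.dump((a,b),open("cd.pkl","wb"))
x=cv2.resize(a["pixels"][170:290,250:410,::-1],(800,600),interpolation=2);cv2.imwrite("pics/p.png",x)
E
```

```text
10.4 [0.4575 0.0233 0.0508] yaw -1.7052 F [-0.1  1.4 -1.5] w 0.0233 tilt [-0.    -0.007]
toolz [ 0.0091 -0.0117 -0.9999]
```

View pics/p.png

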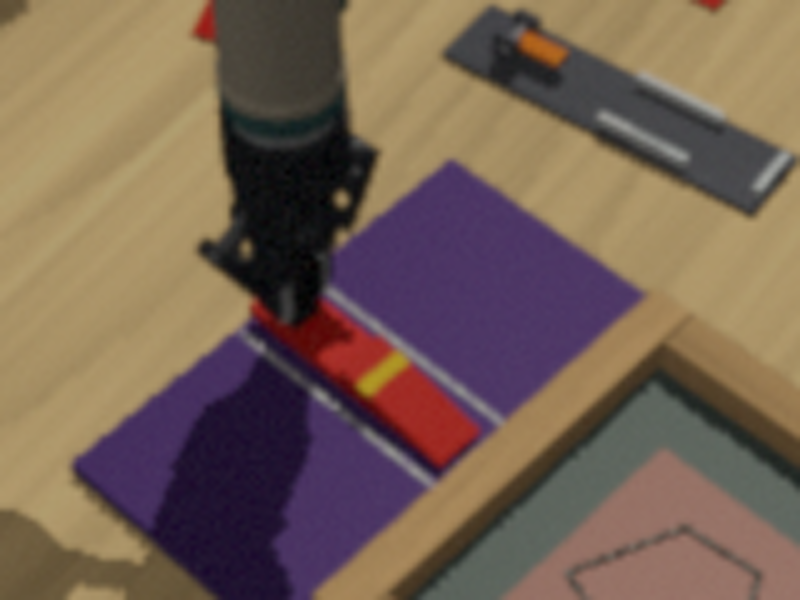

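The wedge hangs just above the lane, square and roughly centred, with its yellow band near full-image (327,245) and the tip short of the bar. I lower it gently until it touches.

Emit:
{"op": "play_rows", "data": {
  "series": [
    {"fingers": 1,"dx": 0,"dy": 0,"dz": -2,"turn": 0},
    {"fingers": 1,"dx": 0,"dy": 0,"dz": -2,"turn": 0},
    {"fingers": 1,"dx": 0,"dy": 0,"dz": -2,"turn": 0},
    {"fingers": 1,"dx": 0,"dy": 0,"dz": 0,"turn": 0},
    {"fingers": 1,"dx": 0,"dy": 0,"dz": 0,"turn": 0}
  ]
}}

```text
clock: 10.92
position: [0.4588, 0.0233, 0.046]
ee_rot: [0.001, -0.658, 0.753, -0.009]
contact_force: [-0.8, -0.2, 1.4]
width: 0.0231
```

```bash
python3 - <<'E'
from h import *
s=st();zt();print(s["moment"].round(2))
a=get_image("scene");b=get_image("top")
c={}
for n,im,w in(("s",a,(300,225,350,270)),("t",b,(330,150,375,200))):
    h=cv2.cvtColor(im["pixels"],cv2.COLOR_RGB2HSV).astype(int); m=(h[:,:,0]>18)&(h[:,:,0]<32)&(h[:,:,1]>185)&(h[:,:,2]>100)
    k=np.zeros_like(m);k[w[1]:w[3],w[0]:w[2]]=1;y,x=np.nonzero(m&k);print(n,len(x));c[n]=(x.mean(),y.mean()) if len(x) else None
X=tri(a,c["s"],b,c["t"]) if c["t"] else atz(a,c["s"],.028); print("band",X.round(4),"single",atz(a,c["s"],.028).round(4))
ex=np.array([.9913,-.1317]);ey=np.array([.1317,.9913]);o=np.array([.6179,.0040])
print("press frame",((X[:2]-o)@ex).round(4),((X[:2]-o)@ey).round(4), "tcp",(s["position"][:2]-o)@ex,(s["position"][:2]-o)@ey)
E
```

```text
10.92 [0.4588 0.0233 0.046 ] yaw -1.7048 F [-0.8 -0.2  1.4] w 0.0231 tilt [ 0.001 -0.009]
toolz [ 0.0131 -0.0122 -0.9998]
[-0.04 -0.02  0.01]
s 31
t 29
band [0.5325 0.0123 0.0259] single [0.5343 0.0119 0.028 ]
press frame -0.0857 -0.003 tcp -0.16027055437687218 -0.0018099077515567102
```

Emit:
{"op": "play_rows", "data": {
  "series": [
    {"fingers": 1,"dx": 0,"dy": 0,"dz": -2,"turn": 0},
    {"fingers": 1,"dx": 0,"dy": 0,"dz": -1,"turn": 0},
    {"fingers": 1,"dx": 0,"dy": 0,"dz": -1,"turn": 0},
    {"fingers": 1,"dx": 0,"dy": 0,"dz": 0,"turn": 0}
  ]
}}

```text
clock: 11.35
position: [0.4587, 0.0234, 0.0436]
ee_rot: [0.001, -0.658, 0.753, -0.01]
contact_force: [-0.8, 0.8, 2.6]
width: 0.0231
```

```bash
python3 - <<'E'
from h import *
s=st();zt();print(s["moment"].round(2))
E
```

```text
11.35 [0.4587 0.0234 0.0436] yaw -1.7045 F [-0.8  0.8  2.6] w 0.0231 tilt [ 0.001 -0.01 ]
toolz [ 0.0148 -0.0124 -0.9998]
[-0.01 -0.13  0.05]
```

Emit:
{"op": "play_rows", "data": {
  "series": [
    {"fingers": 1,"dx": 3,"dy": -0.2,"dz": -0.5,"turn": 0},
    {"fingers": 1,"dx": 5,"dy": -0.5,"dz": -0.5,"turn": 0},
    {"fingers": 1,"dx": 5,"dy": -0.5,"dz": -0.5,"turn": 0},
    {"fingers": 1,"dx": 5,"dy": -0.5,"dz": -0.5,"turn": 0},
    {"fingers": 1,"dx": 5,"dy": -0.5,"dz": -0.5,"turn": 0},
    {"fingers": 1,"dx": 5,"dy": -0.5,"dz": -0.5,"turn": 0},
    {"fingers": 1,"dx": 5,"dy": -0.5,"dz": -0.5,"turn": 0},
    {"fingers": 1,"dx": 5,"dy": -0.5,"dz": -0.5,"turn": 0},
    {"fingers": 1,"dx": 5,"dy": -0.5,"dz": -0.5,"turn": 0},
    {"fingers": 1,"dx": 3,"dy": -0.3,"dz": -0.5,"turn": 0},
    {"fingers": 1,"dx": 0,"dy": 0,"dz": 0,"turn": 0}
  ]
}}

```text
clock: 12.27
position: [0.4933, 0.0205, 0.0439]
ee_rot: [-0.007, -0.659, 0.752, -0.001]
contact_force: [-2.7, 0.2, 3.8]
width: 0.023
```

```bash
cat >> h.py <<'E'
ex=np.array([.9913,-.1317]);ey=np.array([.1317,.9913]);o=np.array([.6179,.0040])
def look():
    s=st();zt();print("mom",s["moment"].round(2),"tcp press",((s["position"][:2]-o)@ex).round(4),((s["position"][:2]-o)@ey).round(4))
E
python3 -c "
from h import *
look()"
```

```text
12.27 [0.4933 0.0205 0.0439] yaw -1.7034 F [-2.7  0.2  3.8] w 0.023 tilt [-0.007 -0.001]
toolz [-0.0094 -0.0102 -0.9999]
mom [ 0.05 -0.21  0.  ] tcp press -0.1257 -0.0001
```

Emit:
{"op": "play_rows", "data": {
  "series": [
    {"fingers": 1,"dx": 3,"dy": -0.4,"dz": 0,"turn": 0},
    {"fingers": 1,"dx": 4,"dy": -0.5,"dz": -0.2,"turn": 0},
    {"fingers": 1,"dx": 4,"dy": -0.5,"dz": -0.2,"turn": 0},
    {"fingers": 1,"dx": 4,"dy": -0.5,"dz": -0.2,"turn": 0},
    {"fingers": 1,"dx": 4,"dy": -0.5,"dz": -0.2,"turn": 0},
    {"fingers": 1,"dx": 3,"dy": -0.4,"dz": -0.2,"turn": 0},
    {"fingers": 1,"dx": 0,"dy": 0,"dz": 0,"turn": 0}
  ]
}}

```text
clock: 12.85
position: [0.5181, 0.0174, 0.0438]
ee_rot: [-0.007, -0.659, 0.752, -0.001]
contact_force: [-2.7, -0.0, 4.9]
width: 0.0228
```

```bash
python3 -c "
from h import *
look()"
```

```text
12.85 [0.5181 0.0174 0.0438] yaw -1.7032 F [-2.7 -0.   4.9] w 0.0228 tilt [-0.007 -0.001]
toolz [-0.0087 -0.0103 -0.9999]
mom [ 0.07 -0.14  0.  ] tcp press -0.1006 0.0001
```

Emit:
{"op": "play_rows", "data": {
  "series": [
    {"fingers": 1,"dx": 2,"dy": -0.3,"dz": 0,"turn": 0},
    {"fingers": 1,"dx": 3,"dy": -0.4,"dz": 0,"turn": 0},
    {"fingers": 1,"dx": 3,"dy": -0.4,"dz": 0,"turn": 0},
    {"fingers": 1,"dx": 3,"dy": -0.4,"dz": 0,"turn": 0},
    {"fingers": 1,"dx": 2,"dy": -0.3,"dz": 0,"turn": 0},
    {"fingers": 1,"dx": 0,"dy": 0,"dz": 0,"turn": 0}
  ]
}}

```text
clock: 13.35
position: [0.5226, 0.0167, 0.0433]
ee_rot: [-0.014, -0.659, 0.752, 0.008]
contact_force: [-1.2, 0.2, 4.7]
width: 0.0233
```

```bash
cat > m.py <<'E'
from h import *
look()
a=get_image("scene");b=get_image("top")
a0,b0=pickle.load(open("ab.pkl","rb"))
# band in top: yellow centroid; front bar near edge profile at v, both before and now
def edge(im,z,v):
    u=np.arange(.50,.66,.0003); P=np.c_[u[:,None]*ex+(v+.0851)*ey,np.full(len(u),z)]
    q=proj(im,P).astype(np.float32); pr=cv2.remap(im["pixels"].astype(np.float32),q[:,0].reshape(1,-1),q[:,1].reshape(1,-1),1)[0]
    s=pr[:,1]-pr[:,2]; j=np.nonzero(s<0)[0]; return u[j[-1]+1] if len(j) and j[-1]+1<len(u) else np.nan
V=[-.1,-.09,-.08,-.07,-.06,.05,.06,.07,.08,.09,.1]
for n,i0,i1,z in(("scene(top edge)",a0,a,.054),("top(low edge)",b0,b,.024)):
    e0=np.array([edge(i0,z,v) for v in V]);e1=np.array([edge(i1,z,v) for v in V]); print(n,"before",np.nanmedian(e0).round(4),"shift mm",((e1-e0)*1e3).round(1))
for n,im in(("s",a),("t",b)):
    h=cv2.cvtColor(im["pixels"],cv2.COLOR_RGB2HSV).astype(int); m=(h[:,:,0]>18)&(h[:,:,0]<32)&(h[:,:,1]>185)&(h[:,:,2]>90)
    c=proj(im,[*(o+ex*-.02),.028])[0]; k=np.zeros(m.shape,np.uint8);cv2.circle(k,(int(c[0]),int(c[1])),16,1,-1)
    y,x=np.nonzero(m&(k>0)); 
    if len(x): P=atz(im,(x.mean(),y.mean()),.028)[:2]; print(n,"band",len(x),((P-o)@ex).round(4),((P-o)@ey).round(4))
x=cv2.resize(a["pixels"][170:290,270:430,::-1],(800,600),interpolation=2)
import sys;cv2.imwrite("pics/"+sys.argv[1],x)
E
python3 m.py q1.png
```

```text
13.35 [0.5226 0.0167 0.0433] yaw -1.7035 F [-1.2  0.2  4.7] w 0.0233 tilt [-0.014  0.008]
toolz [-0.0319 -0.0074 -0.9995]
mom [ 0.06 -0.61 -0.03] tcp press -0.0962 0.0
scene(top edge) before 0.614 shift mm [ 0.  -1.8 -1.2  0.   0.   0.   0.   0.   0.   0.  -0.3]
top(low edge) before 0.6113 shift mm [  -1.2    nan    nan  -90.9  -92.4 -105.6   -0.6    0.     0.3    0.
    0. ]
s band 34 -0.0184 -0.0015
```

Emit:
{"op": "play_rows", "data": {
  "series": [
    {"fingers": 1,"dx": 4,"dy": -0.5,"dz": 0.3,"turn": 0},
    {"fingers": 1,"dx": 5,"dy": -0.6,"dz": 0.2,"turn": 0},
    {"fingers": 1,"dx": 5,"dy": -0.6,"dz": 0,"turn": 0},
    {"fingers": 1,"dx": 0,"dy": 0,"dz": 0,"turn": 0}
  ]
}}

```text
clock: 13.78
position: [0.5228, 0.0167, 0.0431]
ee_rot: [-0.025, -0.658, 0.752, 0.02]
contact_force: [2.5, -0.1, 2.0]
width: 0.0231
```

```bash
python3 m.py q2.png
```

```text
13.78 [0.5228 0.0167 0.0431] yaw -1.7031 F [ 2.5 -0.1  2. ] w 0.0231 tilt [-0.025  0.02 ]
toolz [-0.0637 -0.0038 -0.998 ]
mom [ 0.04 -1.04 -0.07] tcp press -0.096 0.0001
scene(top edge) before 0.614 shift mm [ 0.  -0.3 -0.6  0.   0.   0.  -0.3  0.   0.   0.   0. ]
top(low edge) before 0.6113 shift mm [  -1.8    nan -105.9  -81.6  -79.2 -100.5  -25.5   -0.3    0.     0.
    0. ]
s band 34 -0.0181 -0.0022
```

View pics/q2.png

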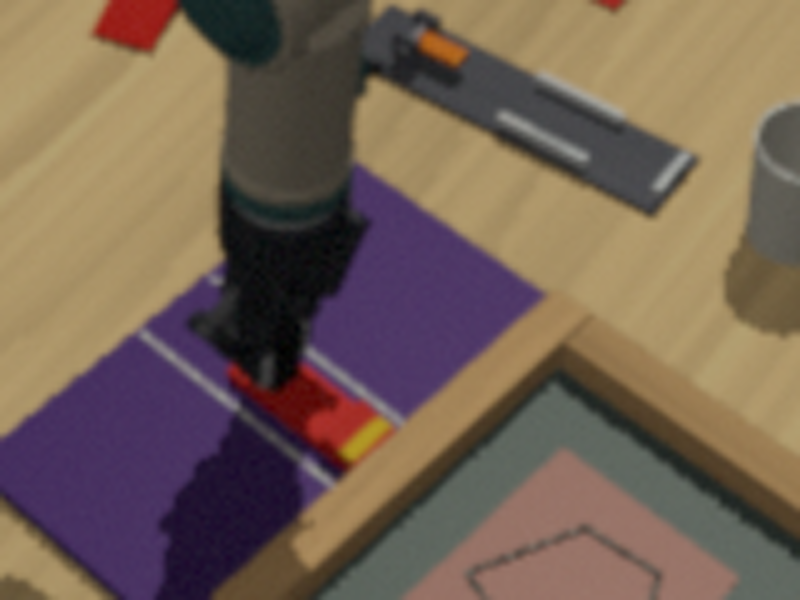

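The wedge is in line under the bar with its band just ahead of the bar edge, but the last push only tilted the tool and the TCP did not move. I'll back off to undo the tilt, then push with bigger rows.

Emit:
{"op": "play_rows", "data": {
  "series": [
    {"fingers": 1,"dx": -10,"dy": 1.3,"dz": 0,"turn": 0},
    {"fingers": 1,"dx": -10,"dy": 1.3,"dz": 0,"turn": 0},
    {"fingers": 1,"dx": 0,"dy": 0,"dz": 0,"turn": 0}
  ]
}}

```text
clock: 14.13
position: [0.5059, 0.0189, 0.043]
ee_rot: [-0.023, -0.658, 0.752, 0.017]
contact_force: [-4.2, -0.3, 7.3]
width: 0.0231
```

```bash
python3 -c "
from h import *
look(); print(get_state()['effort'].round(1), get_state()['qpos'].round(3))"
```

```text
14.13 [0.5059 0.0189 0.043 ] yaw -1.7036 F [-4.2 -0.3  7.3] w 0.0231 tilt [-0.023  0.017]
toolz [-0.0569 -0.0043 -0.9984]
mom [0.23 0.65 0.05] tcp press -0.113 0.0
[ -0.2 -38.3 -17.5  -0.1  -1.2   0. ] [-0.093  0.397  1.889 -0.012  0.912  1.618]
```

Emit:
{"op": "play_rows", "data": {
  "series": [
    {"fingers": 1,"dx": 0,"dy": 0,"dz": 1,"turn": 0},
    {"fingers": 1,"dx": 8,"dy": -1,"dz": 0.3,"turn": 0},
    {"fingers": 1,"dx": 12,"dy": -1.5,"dz": 0,"turn": 0},
    {"fingers": 1,"dx": 12,"dy": -1.5,"dz": 0,"turn": 0}
  ]
}}

```text
clock: 14.47
position: [0.5291, 0.016, 0.0431]
ee_rot: [-0.029, -0.658, 0.752, 0.024]
contact_force: [-16.2, 0.8, 13.7]
width: 0.0237
```

```bash
python3 -c "
from h import *
look(); print(get_state()['effort'].round(1), get_state()['qpos'].round(3))"
```

```text
14.47 [0.5291 0.016  0.0431] yaw -1.7027 F [-16.2   0.8  13.7] w 0.0237 tilt [-0.029  0.024]
toolz [-0.076  -0.0025 -0.9971]
mom [0.39 1.65 0.01] tcp press -0.0896 0.0002
[ -0.6 -40.7 -23.1  -0.1  -4.4  -0. ] [-0.095  0.432  1.823 -0.012  0.962  1.616]
```

Emit:
{"op": "play_rows", "data": {
  "series": [
    {"fingers": 1,"dx": 12,"dy": -1.6,"dz": 0,"turn": 0},
    {"fingers": 1,"dx": 8,"dy": -1,"dz": 0,"turn": 0}
  ]
}}

```text
clock: 14.63
position: [0.537, 0.0151, 0.0429]
ee_rot: [-0.04, -0.658, 0.751, 0.036]
contact_force: [-17.4, 2.5, 17.3]
width: 0.0228
```

```bash
python3 m.py q3.png
```

```text
14.63 [0.537  0.0151 0.0429] yaw -1.7025 F [-17.4   2.5  17.3] w 0.0228 tilt [-0.04   0.036]
toolz [-0.1077  0.0014 -0.9942]
mom [0.67 2.14 0.2 ] tcp press -0.0817 0.0003
scene(top edge) before 0.614 shift mm [-0.6 -1.5 -1.8 -0.6 -0.3 -0.9 -0.3 -0.6 -1.8 -1.8 -0.9]
top(low edge) before 0.6113 shift mm [  0.3   nan -77.7 -33.6 -34.2 -81.6  -3.6   0.3   0.3   0.    0.6]
```

Emit:
{"op": "play_rows", "data": {
  "series": [
    {"fingers": 1,"dx": 9,"dy": -1.2,"dz": 0,"turn": 0}
  ]
}}

```text
clock: 14.82
position: [0.5394, 0.0149, 0.0429]
ee_rot: [-0.045, -0.658, 0.751, 0.042]
contact_force: [-17.2, 0.9, 13.9]
width: 0.0231
```

```bash
python3 m.py q4.png
```

```text
14.82 [0.5394 0.0149 0.0429] yaw -1.7021 F [-17.2   0.9  13.9] w 0.0231 tilt [-0.045  0.042]
toolz [-0.1226  0.0033 -0.9924]
mom [ 0.38  1.96 -0.01] tcp press -0.0793 0.0005
scene(top edge) before 0.614 shift mm [-0.9 -1.8 -2.1 -0.9 -0.9 -1.5 -0.9 -0.6 -1.8 -1.8 -0.9]
top(low edge) before 0.6113 shift mm [  0.6   nan -70.5 -24.  -23.7 -77.4  -0.3   0.6   0.6   0.    0.6]
```

View pics/q4.png

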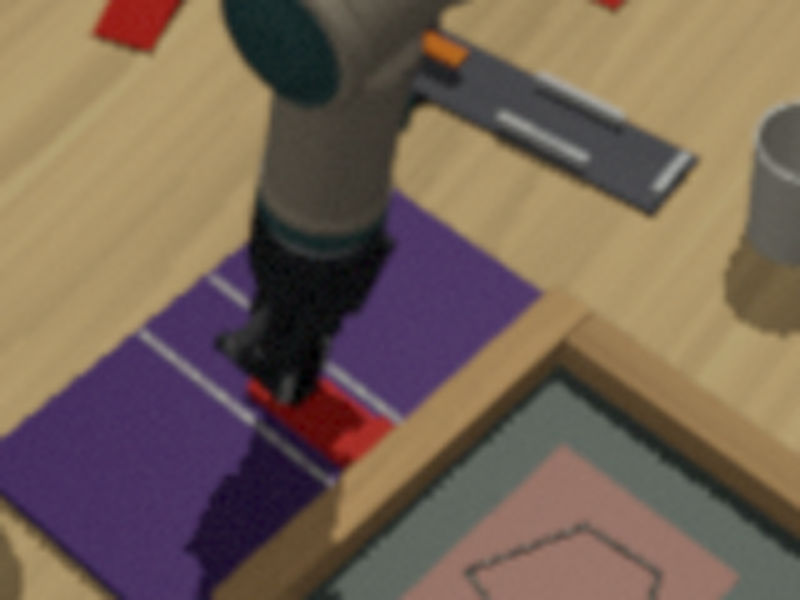

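The bar's near edge now lies over the yellow band, which is hidden from this view, and the wedge is square in the lane. I relax the push with hold rows and measure the lift by image registration.

Emit:
{"op": "play_rows", "data": {
  "series": [
    {"fingers": 1,"dx": 0,"dy": 0,"dz": 0,"turn": 0},
    {"fingers": 1,"dx": 0,"dy": 0,"dz": 0,"turn": 0},
    {"fingers": 1,"dx": 0,"dy": 0,"dz": 0,"turn": 0}
  ]
}}

```text
clock: 15.17
position: [0.5409, 0.0147, 0.043]
ee_rot: [-0.046, -0.658, 0.751, 0.043]
contact_force: [-5.9, 0.5, 4.9]
width: 0.0229
```

```bash
cat > lift.py <<'E'
from h import *
look()
a=get_image("scene");b=get_image("top");a0,b0=pickle.load(open("ab.pkl","rb"))
look()
# bar corners/edge in scene: local ECC translation on patches of the front bar, vs predicted px per mm lift
def shift(i0,i1,c,r):
    x,y=int(c[0]),int(c[1]); g=[cv2.GaussianBlur(cv2.cvtColor(i["pixels"],cv2.COLOR_RGB2GRAY),(3,3),0)[y-r:y+r,x-r:x+r].astype(np.float32) for i in(i0,i1)]
    W=np.eye(2,3,dtype=np.float32)
    try: cv2.findTransformECC(g[0],g[1],W,cv2.MOTION_TRANSLATION,(3,100,1e-6))
    except cv2.error: return None
    return W[:,2]
for n,i0,i1 in(("s",a0,a),("t",b0,b)):
    for lab,u,v,z in(("L end",.015,.14,.054),("R end",.015,-.14,.054),("L side",.06,.135,.054),("R side",.06,-.135,.054),("print",.13,0,.045)):
        P=np.r_[o+ex*u+ey*v,z]; c=proj(i0,P)[0]; d=(proj(i0,P+[0,0,.001])-proj(i0,P))[0]*(1-u/.295); s=shift(i0,i1,c,11)
        if s is not None: print(n,lab,c.round(),"px",s.round(2),"per mm",d.round(3),"lift mm",round(float(s@d/(d@d)),2))
# red visible length: shank/ramp handle step edge
E
python3 lift.py
```

```text
15.17 [0.5409 0.0147 0.043 ] yaw -1.7022 F [-5.9  0.5  4.9] w 0.0229 tilt [-0.046  0.043]
toolz [-0.1255  0.0039 -0.9921]
mom [ 0.16 -0.   -0.04] tcp press -0.0777 0.0005
15.27 [0.5409 0.0147 0.043 ] yaw -1.7023 F [-5.8  0.1  5.9] w 0.023 tilt [-0.046  0.043]
toolz [-0.1253  0.0039 -0.9921]
mom [ 0.13 -0.08 -0.08] tcp press -0.0777 0.0005
s L end [382. 231.] px [-0.66 -0.19] per mm [ 0.025 -0.19 ] lift mm 0.52
s R end [318. 289.] px [0.25 1.04] per mm [-0.009 -0.177] lift mm -5.93
s L side [392. 240.] px [ 0.29 -0.15] per mm [ 0.026 -0.158] lift mm 1.21
s R side [331. 298.] px [-2.59  0.46] per mm [-0.001 -0.147] lift mm -2.97
t L end [318. 144.] px [ 0.03 -0.12] per mm [-0.003 -0.046] lift mm 2.63
t R end [401. 156.] px [-0.51 -0.02] per mm [ 0.043 -0.039] lift mm -6.34
t L side [322. 131.] px [-0.03 -0.01] per mm [-0.001 -0.044] lift mm 0.3
t R side [401. 143.] px [-0.73  4.43] per mm [ 0.037 -0.039] lift mm -69.89
```

```bash
cat > e.py <<'E'
from h import *
a0,b0=pickle.load(open("ab.pkl","rb")); a=get_image("scene"); b=get_image("top")
def edge(im,z,v,lo,hi):
    u=np.arange(lo,hi,.0004); P=np.c_[u[:,None]*ex+(v+.0851)*ey,np.full(len(u),z)]
    q=proj(im,P).astype(np.float32); pr=cv2.remap(im["pixels"].astype(np.float32),q[:,0].reshape(1,-1),q[:,1].reshape(1,-1),cv2.INTER_LINEAR)[0]
    r=(pr[:,1]-pr[:,2])/(pr.sum(1)+1); k=12; p0,p1=r[:k].mean(),r[-k:].mean(); h=(p0+p1)/2
    j=np.argmax(r>h); return u[j-1]+(h-r[j-1])/(r[j]-r[j-1])*.0004
for nm,vs in(("left",np.arange(.045,.125,.002)),("right",np.arange(-.13,-.045,.002))):
    e0=np.array([edge(a0,.054,v,.595,.635) for v in vs]);e1=np.array([edge(a,.054,v,.595,.635) for v in vs]); d=e1-e0
    P=np.r_[o,.054]; K=[]
    # u shift per metre of lift, seen at z=.054
    q=proj(a,P+[0,0,.004])[0]; s=((atz(a,q,.054)-P)[:2]@ex)/.004
    print(nm,"shift mm",np.round(np.median(d)*1e3,2),np.round(d.std()*1e3,2),"u per lift",round(s,3),"lift",round(np.median(d)*1e3/s,2))
# visible band in both views
for n,im in(("s",a),("t",b)):
    h=cv2.cvtColor(im["pixels"],cv2.COLOR_RGB2HSV).astype(int); m=(h[:,:,0]>15)&(h[:,:,0]<34)&(h[:,:,1]>185)&(h[:,:,2]>60)
    c=proj(im,[*o,.028])[0]; k=np.zeros(m.shape,np.uint8);cv2.circle(k,(int(c[0]),int(c[1])),12,1,-1)
    y,x=np.nonzero(m&(k>0)); print(n,"yellow px",len(x),(x.mean().round(1),y.mean().round(1)) if len(x) else "")
# step edge of ramp (bright red top -> dark shank) & tail not robust; show crops
x=cv2.resize(a["pixels"][210:280,290:370,::-1],(480,420),interpolation=2);y=cv2.resize(b["pixels"][130:210,310:370,::-1],(315,420),interpolation=2)
cv2.imwrite("pics/e.png",np.hstack([x,y])); st()
E
python3 e.py
```

```text
left shift mm -1.47 0.48 u per lift -0.447 lift 3.29
right shift mm -2.08 0.51 u per lift -0.447 lift 4.65
s yellow px 0 
t yellow px 0 
15.37 [0.5409 0.0148 0.043 ] yaw -1.7022 F [-5.1  1.2  5. ] w 0.0232 tilt [-0.046  0.043]
```

View pics/e.png

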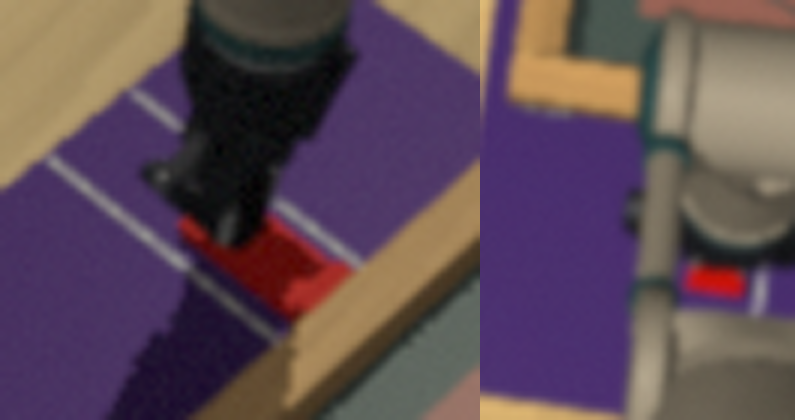

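The measured lift is 3.3 to 4.7 mm and agrees with the geometry. The arm is still, and the wedge is gripped and level by TCP height. I'm handing in.

```bash
python3 -c "
from h import *
look(); sign_off()"
```

```text
15.37 [0.5409 0.0148 0.043 ] yaw -1.7022 F [-5.1  1.2  5. ] w 0.0232 tilt [-0.046  0.043]
toolz [-0.1252  0.0039 -0.9921]
mom [ 0.13 -0.01 -0.02] tcp press -0.0778 0.0005
the job is handed in; nothing more can be done
```

I lifted the small clipped wedge out of its rack and set it flat in the lane. I then slid it under the middle of the bar until the bar rose about 4 mm, and handed in at 15.4 s with the wedge still gripped. No verdict was given.

**Last checks**
- **Lift:** the bar's edge measured 3.3 mm up on the left and 4.7 mm on the right; the wedge geometry gives about 4 mm. An image-registration check disagreed, with values scattered from -70 to +3 mm. I put that down to sub-pixel shifts and shadows and discarded it.
- **Position:** the tool sits 78 mm before the bar by calibration and 0.5 mm off the lane middle; I put the handle itself at about 75 mm. The wedge is square to the lane within 0.01 rad, and the yellow band is hidden under the bar's edge.
- **Flatness:** I inferred this from the tool height, which is within 0.3 mm of its expected value on the bed. I did not measure the wedge's own tilt.
- **Stillness and grip:** the arm was steady, the grip opening was 23 mm, and about 5 N of push remained forward and down.

**What went wrong:** the first small pushes stalled against the bar and tilted the tool. I backed off about 17 mm and pushed with larger steps. The tool ended tilted about 0.12 rad, so the handle must have turned within the pads.

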